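Ease the heavy pump over on the positioner

TASK

The pump on the positioner's drum stands heavy side up. With closed fingertips pressed on the drum's rim from above, between the two guard bars, stroke the drum to start it over towards its far stop, then let the pump sink with your fingertips sliding on the rim as the brake: stay in contact with a light, firm press all the way, at a slow, steady 20 degrees a second or so, neither stalling nor running away, until the drum rests gently against its stop. Then lift your hand clear, without having touched the pump or disturbed the other parts on the bench.

Things in the scene. Friction and masses are not known exactly. Their poses are not given: they have to be found in the camera images.
- stand: bench positioner, fixed: grey base plate 300 x 240 x 16 mm, with a column at local x -150 to -100 mm, 206 mm high. Origin on the table, straight under the middle of the drum; z up. The drum's axis, fixed at 140 mm height, is local x; the drum reaches from local x = -45 to +55 mm. The drum's face with the pump looks to local +x.
- window (a point): on the stand, midway between the two steel guard bars over the drum (bars 12 mm thick, along local x from -92 to +62 mm, centres at local y = +56 and -56 mm), at the bars' height, 288 mm above the table. Press the rim straight down below this point; it may be touched up to 45 mm off in local y, to either side, not beyond the bars. Axes as the stand's.
- drum (a joint): drum angle about local +x, rad. 0: pump straight above the axis; growing angle moves the rim's top to the stand's local -y. Starts at rest at 0 to 0.12; stops at 2.4 (the pump's weight keeps it there) and, the wrong way, -0.3. Inertia 0.17 kg m2, friction 0.12 N m, drag 0.03 N m s; the pump's weight drives it by 0.69*sin(angle) N m (from 20% less to 25% more).
- rim: dark steel rim of the drum, 100 mm wide, round, radius 125 mm, 0.5 kg, turning with it. Origin on the drum's axis; the rim's centre is 8 mm off it, so its top below the window is about 125 + 8*cos(angle - 1.2) mm above the origin. Rubber springs (1500 N/m, any direction): a press of F newtons lowers it by F/1500 m from its rest height, 136.7 mm. Keep the press at 1 to 14 N.
- spindle (a point): the drum's axis, 140 mm above the stand's origin, fixed. Fingertips sliding on the rim with a press of F newtons brake the drum with about 0.09*F N m (friction about 0.7 at the tips; 0.10*F at first, 0.08*F late, as the rim runs out of true), more or less by a quarter with the fingertips.
- pump: yellow gear pump, nominally 1.4 kg, 110 x 78 x 116 mm, bolted to the drum's face (stand's local x 57 to 173 mm). Origin: middle of its mounting face, 50 mm off the drum's axis. Must not be touched.
- oil: bystander: grey oil bottle, 68 mm across, 190 mm high, origin under its centre
- valve: bystander: aluminium valve block, 70 x 50 x 45 mm with a 40 mm stub along +x, origin under the block's centre
- flange: bystander: flat steel ring, 90 mm across, 20 mm high, origin under its centre

How it is judged (in metres and radians):
On the way, in this order (a step that is already met when the one before it is completed fails the run):
1. fingertips rest on the rim before the drum has turned (contact force between the fingers and rim above 0.5 N and value of joint drum below 0.4 rad), for 0.1 s.
2. the drum sinks steadily (0.12 to 0.65 rad/s) under the sliding fingertips, pressed 0.5 to 9.5 mm into its springs (0.75 to 14 N), for over 3 s on end (velocity of joint drum between 0.12 and 0.65 rad/s and z of rim in the frame of stand between 0.1272 and 0.1362 m and value of joint drum above 0.5 rad), for 3.2 s.
3. the drum rests against its stop (value of joint drum above 2.33 rad and velocity of joint drum below 0.05 rad/s), for 0.2 s.
At the end, for the whole second after the job is handed in: The drum rests against its stop (angle above 2.33 rad, slower than 0.05 rad/s), the hand clear of everything, after sinking steadily at 0.12 to 0.65 rad/s under 0.75 to 14 N of fingertip press for 3.2 s on end between 0.5 rad and the stop, with the fingertips on the rim from 0.5 to 2.1 rad (all of step 3 and velocity of joint drum above -0.05 rad/s); the robot touches nothing.
It fails at once if the drum runs away (over 0.8 rad/s) or slams into its stop (over 0.6 rad/s) (velocity of joint drum above 0.8 rad/s or (value of joint drum above 2.3 rad and velocity of joint drum above 0.6 rad/s)).
It fails at once if the fingertips leave the rim while the pump sinks (between 0.5 and 2.1 rad) (value of joint drum between 0.5 and 2.1 rad and z of rim in the frame of stand above 0.1365 m).
It fails at once if the rim is pressed over 12 mm into its springs (18 N) (z of rim in the frame of stand below 0.1247 m).
It fails at once if the pump is touched, or the rim outside the guard bars or with more than the fingers (contact force between anything else and pump above 0.5 N or (contact force between the fingers and rim above 0.5 N and (y of the grasp point in the frame of stand above 0.06 m or y of the grasp point in the frame of stand below -0.06 m)) or contact force between the arm and rim above 0.5 N).
It fails at once if a bystander is disturbed (distance of any of oil, valve, flange from where it was at the start of the episode above 0.03 m or angle between oil's own z axis and vertical above 0.3 rad).
It also fails if it takes over 54 s, if anything falls off the work surface, if the arm or the gripper's body presses on something with over 40 N, if the wrist force passes 120 N, or if a joint passes its speed limit or range.

ROBOT

A 6-joint arm with a two-finger parallel gripper is mounted at the origin on the work surface. World frame = base frame: x ahead of the robot, y to its left, z up, the work surface at z = 0. Lengths are in mm, angles in rad, forces in N, time in s.
With the tool pointing down it reaches from about 400 to 925 mm from the base axis. Payload 12.5 kg.
Tool frame: the origin (TCP) lies midway between the tips of the shut fingers; the grasp point (between the pads) lies 19 mm behind it; z points along the fingers, y is the line along which they close (so a half turn about z gives the same grasp; the last joint's range is limited). The gripper opens to 95 mm and grips with 3 to 60 N. Pads are 20 mm wide; open, the fingers measure 119 mm over their backs; the gripper's body (75 mm by 180 mm) begins 59 mm behind the grasp point.
Start: joints at [-1.429, 0.491, 1.559, -0, 1.092, -0.106], TCP at [153.317, -605.921, 214.661] pointing down, gripper open.
Joint ranges: [-3.1, 3.1], [-0.84, 2.19], [0.05, 2.79], [-1.13, 4.28], [0.06, 2.93], [-2.69, 2.69]. Speed limits (rad/s): [2.22, 2.22, 2.79, 3.14, 3.14, 3.14].

INTERFACE

Orientations are given as [roll, pitch, yaw] about the fixed x, y, z axes, in that order (R = Rz(yaw) Ry(pitch) Rx(roll)).
In Python, from cell import env gives the robot as it stands.
- The arm moves only by the shell command python3 -m inch 'ROWS'. ROWS is JSON, a list of rows, each a list of 7 numbers: the turn, a rotation vector about the tool's x, y, z in rad, then the shift along the tool's x, y, z in cm, then the closure, from -1 (fully open) to 1 (shut). A call has 1 to 20 rows; each row shifts and turns the commanded pose from where the row before left it, along the tool's axes as they then stand; what a row does not reach is not made up. A row lasts 1/8 s, in which the tool goes at most 62.5 mm and 10.7 degrees, less where a joint would pass 70% of its speed; a pose out of reach is approached as far as the arm can. A call with a gripper value outside its range is refused whole. The fingers move at their own pace and stop on an object; the grip force is fixed at half the most. Time passes only in rows, so rows that do not move let the fingers close. It gives the time, the measured TCP pose, the force, the opening and the grip force at its end, in the units of the state.
- env.state(): the state, without advancing time (a new reading comes with each control period).
- env.read_camera(name): name is "scene" or "top" or "wrist"; returns a dict with "img" (400x640x3 uint8, red, green, blue), "depth" (400x640 float32, mm along the optical axis (not along the pixel's ray), 0 where there is no reading), "fx", "fy", "cx", "cy" (pixels), "position" and "orientation" of the camera in the world. Camera axes: x right, y down, z forward; pixel columns grow to the right and rows downward; lengths in mm; the calibration is good to about 2 mm. The wrist camera is an equidistant fisheye: a pixel r from the principal point sees the ray r / f radians off the axis. A picture is of the moment at which its call begins.
- env.job_done(): hands the job in; it is judged then, once.
Trained networks look in a picture, given as the dict that the camera call returned (one of the last four; its "shot" number tells which), for a name from the list of things; names that differ only in an ending like _2 or _b are one class to them, and where a whole thing is asked for, a point or a joint stands for the part that bears it (a point fixed in the world has none). Each returns a list of dicts, best first, with "score" (0 to 1); they miss things now and then, are a little off and sometimes report something else, mostly with a low value. They report only what shows in the picture. A call takes as long as a camera call.
- env.find_in(picture, target): "centre" ([x, y, z] in mm, in the coordinates of the camera as it stood for that picture, good to about 4 mm: the middle of the surface that is visible of it).
- env.trace(picture, target): "mask" (400x640 bool, what is visible of it).
The state is a dict: "t": time; "joints": joint angles; "qvel": joint speeds; "tau": joint torques, N m; "eef_pos": TCP position; "tcp_rot": TCP orientation; "ft_force": force on the tool from outside, world axes, zero at the start; "moment": the same for the moment, N m; "opening": opening from 0.0 (shut) to 1.0 (fully open); "grip_force": force on a finger pad.
Only numpy, scipy, OpenCV 4.12 (cv2) and the standard library are available. Lean on these libraries where they do the work, as an engineer would, in place of code of your own. Each camera call takes 0.05 s, during which the arm holds its last target. There are 200 camera calls.

## Working session

There is one attempt and no reset: what is moved stays moved. The work goes in short steps, Python scripts to look and compute and a shell command to move; the robot and the scene stay as the last step left them, time stands still between calls to the robot, and variables do not carry over. Pictures are saved under pics/ and viewed, at most 10 in all, crops included, and the job is handed in when it is done.

```bash
mkdir -p pics; ls; python3 - <<'E'
from cell import env
import cv2,numpy as np
s=env.state(); print(s)
for n in ("scene","top"):
    p=env.read_camera(n); cv2.imwrite(f"pics/{n}0.png",p["img"][:,:,::-1])
    print(n,p["position"],p["orientation"],p["fx"],p["cx"],p["cy"])
    for t in("stand","rim","pump","oil","valve","flange"):
        r=env.find_in(p,t)
        print(t,[(np.round(q["centre"]),round(q["score"],2)) for q in r[:2]])
E
```

```text
pics
{'t': 0.0, 'joints': array([-1.42857218e+00,  4.91591893e-01,  1.55947800e+00,  1.12205509e-05,
        1.09170715e+00, -1.05585956e-01]), 'qvel': array([ 0.00136799, -0.00040029, -0.0007274 , -0.00105196, -0.00128164,
       -0.00208461]), 'tau': array([-1.97528556e-05, -6.12644506e+01, -2.58185756e+01,  6.92556845e-02,
        4.82776249e-02, -1.47641481e-04]), 'eef_pos': array([ 153.29717843, -605.64088481,  214.03183487]), 'tcp_rot': array([-3.14041591e+00, -1.34718735e-04,  2.47804841e-01]), 'ft_force': array([-0.37028004,  0.15548118,  0.13237415]), 'moment': array([ 0.00407928, -0.00260609,  0.03662659]), 'grip_force': 0.0, 'opening': 1.003616554601163}
scene [1303.67351447  320.49868223 1022.10126526] [-2.36400199 -0.01683808  1.9799253 ] 392.3286582212117 319.70015493467355 198.81533158513483
stand [(array([-112.,  -10., 1185.]), 0.92), (array([ 130.,   83., 1208.]), 0.33)]
rim [(array([ -88.,  -50., 1157.]), 0.9), (array([-109.,  -14., 1185.]), 0.67)]
pump [(array([-1.420e+02,  1.000e+00,  1.123e+03]), 0.62)]
oil [(array([ 128.,   85., 1209.]), 0.71)]
valve [(array([-105.,   -8., 1182.]), 0.69), (array([-384.,   56., 1309.]), 0.59)]
flange [(array([-369.,  -74., 1465.]), 0.56)]
top [ 379.42480157   26.87873185 1022.46358442] [-2.95218378 -0.01484206 -1.56340227] 368.96443522513664 323.5208352035705 201.4634977974813
stand [(array([129.,  37., 812.]), 0.76)]
rim [(array([122.,  11., 782.]), 0.81)]
pump [(array([137., -88., 828.]), 0.9)]
oil [(array([-110.,   53.,  893.]), 0.71), (array([129.,  36., 816.]), 0.16)]
valve [(array([ 388.,  -62., 1011.]), 0.82)]
flange [(array([ 450.,  127., 1001.]), 0.85), (array([129.,  38., 816.]), 0.54)]
```

View pics/scene0.png

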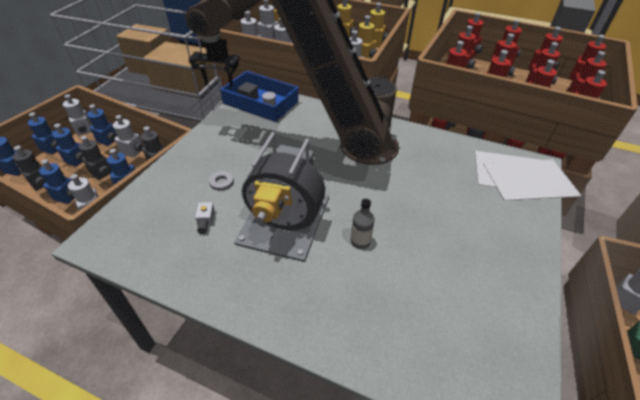

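View pics/top0.png

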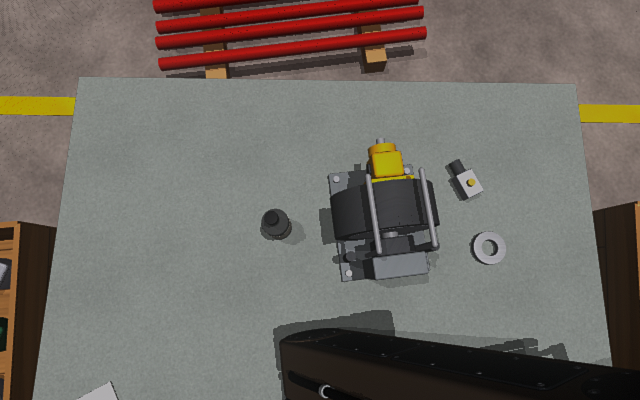

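```bash
cat > h.py <<'E'
from cell import env
import cv2,numpy as np
from scipy.spatial.transform import Rotation as R
def cloud(p):
    d=p["depth"]; v,u=np.mgrid[:400,:640]
    c=np.stack([(u-p["cx"])/p["fx"]*d,(v-p["cy"])/p["fy"]*d,d],-1)
    return R.from_euler("xyz",p["orientation"]).apply(c.reshape(-1,3)).reshape(400,640,3)+p["position"]
E
python3 - <<'E'
from h import *
for n in ("scene","top"):
    p=env.read_camera(n); W=cloud(p); ok=p["depth"]>0
    T=R.from_euler("xyz",p["orientation"])
    for t in("pump","oil","valve","flange"):
        r=env.find_in(p,t)
        for q in r[:2]: print(n,t,np.round(T.apply(q["centre"])+p["position"]),round(q["score"],2))
    for name,m in (("table",ok&(abs(W[...,2])<12)),("bars",ok&(W[...,2]>278)&(W[...,2]<310))):
        b=W[m]; b=b[(b[:,0]>300)&(b[:,0]<900)&(abs(b[:,1])<350)]
        print(n,name,len(b),np.round(np.median(b,0),1))
    np.save(f"pics/{n}_bars.npy",b)
    # split bars: cluster
    lab=cv2.connectedComponents((m&(W[...,0]>300)&(abs(W[...,1])<350)).astype(np.uint8))[1]
    for i in range(1,lab.max()+1):
        q=W[lab==i]
        if len(q)<40: continue
        vx,vy,x0,y0=cv2.fitLine(q[:,:2].astype(np.float32),cv2.DIST_HUBER,0,.01,.01).ravel()
        s=(q[:,:2]-[x0,y0])@[vx,vy]
        print("comp",len(q),"dir",np.arctan2(vy,vx),"c",x0,y0,"ext",s.min(),s.max(),"z",np.percentile(q[:,2],[5,50,95]))
    # base plate top
    q=W[ok&(abs(W[...,2]-16)<5)]; q=q[(q[:,0]>380)&(q[:,0]<850)&(q[:,1]>-320)&(q[:,1]<100)]
    print("plate",len(q),cv2.minAreaRect(q[:,:2].astype(np.float32)))
E
```

```text
scene pump [ 630. -112.  221.] 0.9
scene oil [523. 139. 103.] 0.59
scene valve [ 641. -370.   46.] 0.68
scene flange [ 453. -433.   23.] 0.82
scene table 27328 [722.2  92.9   1.5]
scene bars 333 [511.3 -96.7 294. ]
comp 166 dir 0.12918933 c 514.9937 -190.82211 ext -85.65257434386656 79.7541748200489 z [287.34779686 293.93281558 296.81496281]
comp 167 dir 0.124244556 c 503.23264 -79.85813 ext -87.65823987445161 76.6378315701021 z [288.80956644 294.07388151 297.11073054]
plate 2034 ((533.6805419921875, -133.99472045898438), (277.7704772949219, 240.97811889648438), 7.454737186431885)
top pump [ 618. -121.  226.] 0.86
top oil [498. 128. 134.] 0.74
top oil [ 631. -374.   50.] 0.66
top valve [ 627. -374.   47.] 0.62
top flange [ 447. -436.   24.] 0.83
top table 39111 [616.2  75.6   0.8]
top bars 983 [ 500.9 -179.   293.7]
comp 498 dir 0.12703387 c 508.81036 -192.43616 ext -79.23019351832215 86.60102465771375 z [289.26237962 293.68341243 296.30417134]
comp 485 dir 0.12983869 c 494.34274 -82.29224 ext -79.53114021664524 84.23361899676917 z [289.69092411 293.71174875 296.05528835]
plate 1631 ((520.818115234375, -136.84022521972656), (300.3200988769531, 240.43226623535156), 7.584237098693848)
```

```bash
python3 -m inch '[[0,0,0.06,0,0,-5,1],[0,0,0.06,0,0,-5,1],[0,0,0,0,0,-5,1],[0,0,0,0,0,-5,1],[0,0,0,3.9,-4.1,0,1],[0,0,0,3.9,-4.1,0,1],[0,0,0,3.9,-4.1,0,1],[0,0,0,3.9,-4.1,0,1],[0,0,0,3.9,-4.1,0,1],[0,0,0,3.9,-4.1,0,1],[0,0,0,3.9,-4.1,0,1],[0,0,0,3.9,-4.1,0,1],[0,0,0,3.9,-4.1,0,1],[0,0,0,3.9,-4.1,0,1],[0,0,0,3.9,-4.1,0,1],[0,0,0,0,0,0,1],[0,0,0,0,0,0,1]]'
cat >> h.py <<'E'
O=np.array([520,-135.5,0]); S=R.from_euler("z",0.1285)
def loc(w): return S.inv().apply(np.asarray(w)-O)
E
python3 - <<'E'
from h import *
s=env.state(); print("loc tcp",loc(s["eef_pos"]),s["tcp_rot"],s["ft_force"],s["opening"])
for n in("wrist","scene"):
    p=env.read_camera(n); cv2.imwrite(f"pics/{n}1.png",p["img"][:,:,::-1])
    print(p["fx"],p["position"],p["orientation"])
W=cloud(p);hsv=cv2.cvtColor(p["img"],cv2.COLOR_RGB2HSV)
L=loc(W.reshape(-1,3)).reshape(W.shape)
m=(abs(hsv[...,0].astype(int)-25)<8)&(hsv[...,1]>130)&(L[...,0]>50)&(L[...,0]<200)&(abs(L[...,1])<130)&(L[...,2]>20)&(L[...,2]<270)
q=L[m];print(len(q),q.mean(0),q.min(0),q.max(0))
for a in range(50,200,15):
    k=q[(q[:,0]>=a)&(q[:,0]<a+15)]
    if len(k): print(a,len(k),k.mean(0).round(1),k.min(0).round(),k.max(0).round())
cv2.imwrite("pics/crop1.png",cv2.resize(p["img"][140:260,210:350,::-1],None,fx=5,fy=5,interpolation=cv2.INTER_CUBIC))
E
```

```text
t: 3.32
eef_pos: [521.1, -104.0, 414.5]
tcp_rot: [3.141, 0.0, 0.128]
ft_force: [-0.1, -0.2, -0.4]
opening: 0.005
grip_force: 0.0
loc tcp [  5.1565078   31.10685184 414.54038219] [3.14133776e+00 3.66659178e-04 1.28450440e-01] [-0.09713417 -0.24565032 -0.41143121] 0.005069809571021017
309.70691628693146 [598.0300627  -94.06535899 585.5357803 ] [ 2.86541158e+00 -7.90546658e-04 -1.44358424e+00]
392.3286582212117 [1303.67351447  320.49868223 1022.10126526] [-2.36400199 -0.01683808  1.9799253 ]
922 [111.05730302   6.06527334 216.23277647] [ 58.22456788 -55.59528171 159.12613505] [154.79860443  52.6742585  235.51280655]
50 38 [ 62.4   2.5 226.3] [ 58. -54. 222.] [ 65.  50. 231.]
65 183 [ 70.4  11.9 214.4] [ 65. -56. 165.] [ 80.  53. 233.]
80 96 [ 87.5   3.2 227.3] [ 80. -37. 201.] [ 95.  32. 233.]
95 91 [102.3   1.7 227.5] [ 95. -37. 171.] [109.  33. 234.]
110 133 [117.9   7.2 221.2] [110. -36. 170.] [125.  34. 236.]
125 169 [130.5   7.5 213.9] [125. -34. 161.] [140.  33. 233.]
140 212 [149.5   2.9 204.9] [140. -33. 159.] [155.  31. 226.]
```

View pics/wrist1.png

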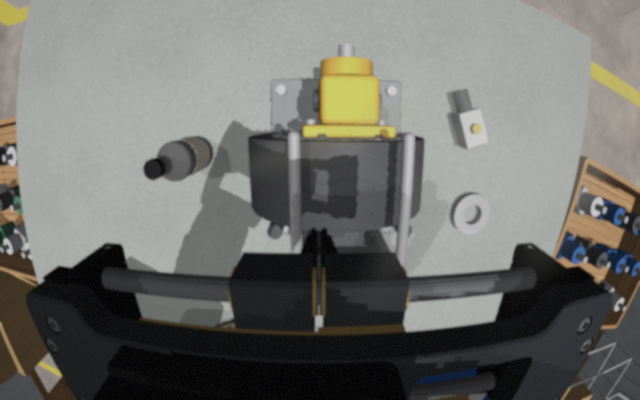

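View pics/crop1.png

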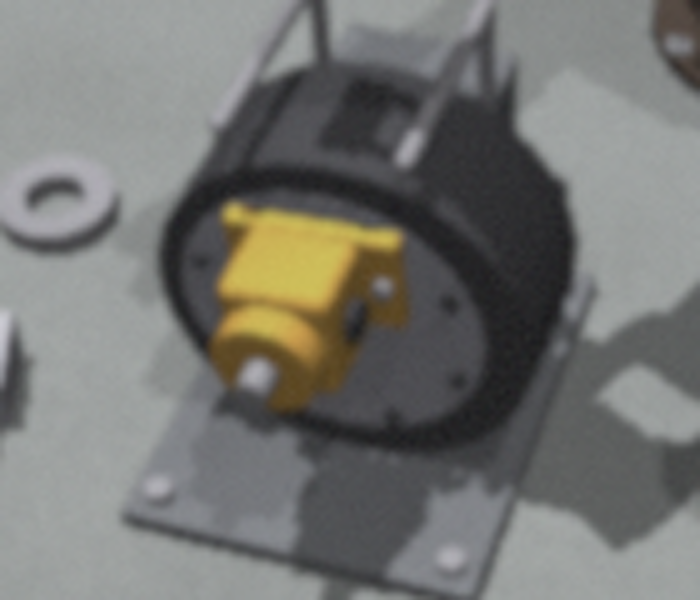

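```bash
cat > track.py <<'E'
from h import *
import sys,json,os
from scipy.optimize import minimize_scalar
def box(q,lo,hi):
    c=(np.array(lo)+hi)/2;h=(np.array(hi)-lo)/2;d=abs(q-c)-h
    return np.linalg.norm(np.maximum(d,0),axis=1)+np.minimum(d.max(1),0)
def sdf(q):
    d=np.minimum(box(q,[57,-55,-39],[72,55,39]),box(q,[72,-34,-41],[133,34,41]))
    r=np.stack([np.hypot(q[:,1],q[:,2])-33,abs(q[:,0]-144)-11],1)
    return np.minimum(d,np.linalg.norm(np.maximum(r,0),axis=1)+np.minimum(r.max(1),0))
def angle():
    p=env.read_camera("scene"); hsv=cv2.cvtColor(p["img"],cv2.COLOR_RGB2HSV); L=loc(cloud(p).reshape(-1,3)).reshape(400,640,3)
    m=(abs(hsv[...,0].astype(int)-25)<8)&(hsv[...,1]>110)&(L[...,0]>55)&(L[...,0]<165)&(np.hypot(L[...,1],L[...,2]-140)<120)
    q=L[m]
    def cost(t):
        c,s=np.cos(t),np.sin(t); y=q[:,1];z=q[:,2]-140   # undo turn about +x
        return np.minimum(abs(sdf(np.stack([q[:,0],c*y+s*z,-s*y+c*z-50],1))),8).mean()
    g=np.arange(-.3,2.6,.05); t0=g[np.argmin([cost(t) for t in g])]
    r=minimize_scalar(cost,bounds=(t0-.06,t0+.06),method="bounded",options=dict(xatol=1e-4)); return r.x,r.fun,len(q)
def rimz(th,y):
    yc=-8*np.sin(th-1.2); d=max(0,abs(y-yc)-12); return 136.7+8*np.cos(th-1.2)+np.sqrt(125**2-d*d)
if __name__=="__main__":
    log=json.load(open("log.json")) if os.path.exists("log.json") else []
    s=env.state(); a,res,n=angle(); s2=env.state()
    F=(s["ft_force"][2]+s2["ft_force"][2])/2; l=loc(s2["eef_pos"])
    log.append([s["t"],a,F,l[2]]); json.dump(log,open("log.json","w"))
    k=np.array(log[-4:]); k=k[k[:,0]>k[-1,0]-1.2]; b=k[-2:]
    w=np.polyfit(k[:,0],k[:,1],1)[0] if len(k)>1 else 0
    w2=(b[1,1]-b[0,1])/(b[1,0]-b[0,0]) if len(b)>1 else 0
    print(f"t {s2['t']:.2f} th {a:.3f} res {res:.2f} n {n} w4 {w:.2f} w2 {w2:.2f} F {s['ft_force'].round(1)} {s2['ft_force'].round(1)} tcp {l.round(1)} Fz {1.5*(rimz(a,l[1])-l[2]):.1f}")
    y=l[1]+(float(sys.argv[1])*10 if len(sys.argv)>1 else 0)
    wp=(w+2*w2)/3; out=[]
    for i,T in enumerate((.18,.3,.43)):
        th=min(a+wp*T,2.4); c=.10-.02*th/2.4
        out.append(f"th {th:.2f} Fff {(.69*np.sin(th)-.13)/c:.1f} fb {3*(wp-.38):+.1f} rimz-now {rimz(th,y)-rimz(a,l[1]):+.2f}mm")
    print("\n".join(out))
E
python3 -m inch '[[0,0,0,0,-0.3,-0,1],[0,0,0,0,0,4,1],[0,0,0,0,0,4,1],[0,0,0,0,0,4,1],[0,0,0,0,0,1.5,1],[0,0,0,0,0,0,1],[0,0,0,0,0,0,1]]'
for i in 1 2 3; do python3 track.py;done
```

```text
t: 4.3
eef_pos: [521.5, -101.3, 281.1]
tcp_rot: [3.141, -0.002, 0.128]
ft_force: [0.4, 0.1, 0.5]
opening: 0.005
grip_force: 0.0
t 4.35 th 0.055 res 1.92 n 986 w4 0.00 w2 0.00 F [0.4 0.1 0.5] [-0.3  0.6  0.4] tcp [  5.9  33.8 281.1] Fz -25.4
th 0.06 Fff -0.9 fb -1.1 rimz-now +0.00mm
th 0.06 Fff -0.9 fb -1.1 rimz-now +0.00mm
th 0.06 Fff -0.9 fb -1.1 rimz-now +0.00mm
t 4.40 th 0.054 res 2.00 n 981 w4 -0.03 w2 -0.03 F [-0.3  0.6  0.4] [-0.6 -1.1  0.8] tcp [  5.8  33.9 280.9] Fz -25.2
th 0.05 Fff -1.0 fb -1.2 rimz-now -0.04mm
th 0.04 Fff -1.0 fb -1.2 rimz-now -0.07mm
th 0.04 Fff -1.0 fb -1.2 rimz-now -0.10mm
t 4.45 th 0.053 res 2.02 n 991 w4 -0.03 w2 -0.02 F [-0.6 -1.1  0.8] [0.8 0.1 0.4] tcp [  5.7  34.  280.7] Fz -24.9
th 0.05 Fff -1.0 fb -1.2 rimz-now -0.02mm
th 0.05 Fff -1.0 fb -1.2 rimz-now -0.04mm
th 0.04 Fff -1.0 fb -1.2 rimz-now -0.06mm
```

```bash
python3 -m inch '[[0,0,0,0,0,0.6,1],[0,0,0,0,0,0.6,1],[0,0,0,0,0,0,1],[0,0,0,0,0,0,1],[0,0,0,0,0,0.1,1],[0,0,0,0,0,0.1,1],[0,0,0,0,0,0.1,1],[0,0,0,0,0,0,1],[0,0,0,0,0,0,1]]'
for i in 1 2 3; do python3 track.py|head -1;done
```

```text
t: 5.58
eef_pos: [521.0, -100.9, 264.6]
tcp_rot: [3.141, -0.0, 0.128]
ft_force: [0.6, 0.1, -0.4]
opening: 0.005
grip_force: 0.0
t 5.62 th 0.058 res 1.99 n 991 w4 0.00 w2 0.00 F [ 0.6  0.1 -0.4] [-0.3 -0.1  1. ] tcp [  5.4  34.2 264.7] Fz -0.8
t 5.67 th 0.059 res 2.01 n 987 w4 0.02 w2 0.02 F [-0.3 -0.1  1. ] [ 0.2 -0.2 -0.3] tcp [  5.4  34.1 264.6] Fz -0.7
t 5.72 th 0.055 res 2.03 n 992 w4 -0.03 w2 -0.08 F [ 0.2 -0.2 -0.3] [ 0.2 -0.1  0.1] tcp [  5.4  34.2 264.6] Fz -0.8
```

```bash
python3 -m inch '[[0,0,0,0,0,0.1,1],[0,0,0,0,0,0.1,1],[0,0,0,0,0,0,1],[0,0,0,0,0,0,1]]'
for i in 1 2 3; do python3 track.py|head -1;done
python3 -m inch '[[0,0,0,0,0,0.1,1],[0,0,0,0,0,0.05,1],[0,0,0,0,0,0,1],[0,0,0,0,0,0,1]]'
for i in 1 2 3; do python3 track.py|head -1;done
```

```text
t: 6.22
eef_pos: [521.0, -101.0, 262.7]
tcp_rot: [3.141, -0.0, 0.128]
ft_force: [0.4, 0.1, 1.2]
opening: 0.003
grip_force: 0.2
t 6.28 th 0.054 res 2.00 n 994 w4 -0.01 w2 -0.00 F [0.4 0.1 1.2] [-0.1  1.   0.5] tcp [  5.4  34.1 262.7] Fz 2.2
t 6.33 th 0.057 res 2.01 n 995 w4 -0.00 w2 0.06 F [-0.1  1.   0.5] [-0.3 -0.1  0.9] tcp [  5.4  34.1 262.6] Fz 2.2
t 6.38 th 0.057 res 1.99 n 990 w4 0.00 w2 -0.01 F [-0.3 -0.1  0.9] [ 0.4 -0.3  0.8] tcp [  5.4  34.1 262.6] Fz 2.3
t: 6.88
eef_pos: [521.0, -101.0, 261.2]
tcp_rot: [3.141, -0.0, 0.128]
ft_force: [-0.5, 0.0, 1.6]
opening: 0.003
grip_force: 1.2
t 6.92 th 0.053 res 1.96 n 991 w4 -0.00 w2 -0.01 F [-0.5  0.   1.6] [-0.8  0.2  2.6] tcp [  5.4  34.1 261.2] Fz 4.4
t 6.97 th 0.059 res 2.01 n 983 w4 -0.00 w2 0.11 F [-0.8  0.2  2.6] [-0.1 -0.1  2.1] tcp [  5.4  34.2 261.2] Fz 4.4
t 7.03 th 0.056 res 2.00 n 983 w4 0.00 w2 -0.06 F [-0.1 -0.1  2.1] [-0.7  0.9  1.3] tcp [  5.4  34.1 261.2] Fz 4.4
```

```bash
python3 -m inch '[[0,0,0,0,0.3,0,1],[0,0,0,0,0.5,0,1],[0,0,0,0,0.5,0,1],[0,0,0,0,0.5,0,1]]'
python3 track.py 1.8
```

```text
t: 7.52
eef_pos: [523.5, -119.4, 261.5]
tcp_rot: [3.141, -0.001, 0.128]
ft_force: [-0.4, -0.2, 7.1]
opening: 0.005
grip_force: 3.4
t 7.58 th 0.176 res 1.93 n 998 w4 0.20 w2 0.22 F [-0.4 -0.2  7.1] [-1.4 -3.3  6.8] tcp [  5.6  14.7 261.5] Fz 6.5
th 0.21 Fff 0.2 fb -0.5 rimz-now -0.53mm
th 0.24 Fff 0.3 fb -0.5 rimz-now -0.38mm
th 0.27 Fff 0.5 fb -0.5 rimz-now -0.21mm
```

```bash
python3 -m inch '[[0,0,0,0,0.5,-0.06,1],[0,0,0,0,0.5,-0.06,1],[0,0,0,0,0.55,-0.06,1],[0,0,0,0,0.55,-0.06,1],[0,0,0,0,0.55,-0.05,1]]'
python3 track.py -1.8
```

```text
t: 8.2
eef_pos: [527.0, -146.1, 264.3]
tcp_rot: [3.14, -0.001, 0.128]
ft_force: [0.1, -2.8, 3.0]
opening: 0.006
grip_force: 1.9
t 8.25 th 0.388 res 1.88 n 1007 w4 0.31 w2 0.31 F [ 0.1 -2.8  3. ] [ 1.1 -4.2  4.3] tcp [  5.5 -12.  264.2] Fz 4.3
th 0.44 Fff 1.7 fb -0.2 rimz-now -1.77mm
th 0.48 Fff 2.0 fb -0.2 rimz-now -1.52mm
th 0.52 Fff 2.2 fb -0.2 rimz-now -1.27mm
```

```bash
python3 -m inch '[[0,0,0,0,0.55,0,1],[0,0,0,0,0.55,-0.03,1],[0,0,0,0,0.4,-0.03,1]]'
python3 track.py 0
```

```text
t: 8.62
eef_pos: [528.5, -160.2, 264.4]
tcp_rot: [-3.141, 0.0, 0.128]
ft_force: [0.1, -1.2, 0.2]
opening: 0.002
grip_force: 0.7
t 8.68 th 0.502 res 1.94 n 1000 w4 0.30 w2 0.27 F [ 0.1 -1.2  0.2] [ 0.1 -1.6  1.7] tcp [  5.1 -26.  264.4] Fz 3.0
th 0.55 Fff 2.4 fb -0.3 rimz-now +0.30mm
th 0.59 Fff 2.6 fb -0.3 rimz-now +0.49mm
th 0.62 Fff 2.9 fb -0.3 rimz-now +0.69mm
```

```bash
python3 -m inch '[[0,0,0,0,-0.2,0,1],[0,0,0,0,-0.3,-0.04,1],[0,0,0,0,-0.3,-0.05,1]]'
python3 track.py 0.6
```

```text
t: 9.05
eef_pos: [527.5, -151.8, 265.6]
tcp_rot: [3.141, -0.0, 0.128]
ft_force: [-1.0, -2.6, 3.3]
opening: 0.002
grip_force: 1.5
t 9.10 th 0.632 res 1.99 n 972 w4 0.29 w2 0.31 F [-1.  -2.6  3.3] [ 0.3 -2.7  2.4] tcp [  5.4 -16.8 265.7] Fz 3.6
th 0.69 Fff 3.3 fb -0.2 rimz-now +0.52mm
th 0.72 Fff 3.5 fb -0.2 rimz-now +0.67mm
th 0.76 Fff 3.7 fb -0.2 rimz-now +0.81mm
```

```bash
python3 -m inch '[[0,0,0,0,-0.2,-0.03,1],[0,0,0,0,-0.2,-0.02,1],[0,0,0,0,-0.2,-0.01,1]]'
python3 track.py 0.6
```

```text
t: 9.48
eef_pos: [526.8, -146.0, 266.2]
tcp_rot: [3.141, -0.0, 0.128]
ft_force: [-1.0, -2.9, 4.0]
opening: 0.002
grip_force: 1.8
t 9.53 th 0.698 res 2.04 n 967 w4 0.23 w2 0.15 F [-1.  -2.9  4. ] [ 0.2 -2.8  3.1] tcp [  5.4 -11.1 266.2] Fz 3.7
th 0.73 Fff 3.5 fb -0.6 rimz-now +0.16mm
th 0.75 Fff 3.6 fb -0.6 rimz-now +0.23mm
th 0.78 Fff 3.8 fb -0.6 rimz-now +0.31mm
```

```bash
python3 -m inch '[[0,0,0,0,-0.1,-0.1,1],[0,0,0,0,-0.1,-0.02,1],[0,0,0,0,0,-0.01,1]]'
python3 track.py 0
```

```text
t: 9.9
eef_pos: [526.4, -144.0, 267.3]
tcp_rot: [-3.141, 0.0, 0.128]
ft_force: [0.5, -1.8, 1.7]
opening: 0.01
grip_force: 1.1
t 9.95 th 0.724 res 2.02 n 950 w4 0.11 w2 0.06 F [ 0.5 -1.8  1.7] [ 0.6 -1.   1.2] tcp [  5.3  -9.3 267.4] Fz 2.2
th 0.74 Fff 3.6 fb -0.9 rimz-now +0.05mm
th 0.75 Fff 3.6 fb -0.9 rimz-now +0.08mm
th 0.76 Fff 3.7 fb -0.9 rimz-now +0.12mm
```

```bash
python3 -m inch '[[0,0,0,0,0,0,1],[0,0,0,0,0,0.03,1]]'
python3 track.py 0
```

```text
t: 10.2
eef_pos: [526.5, -144.1, 267.1]
tcp_rot: [3.141, -0.0, 0.128]
ft_force: [-0.6, -1.3, 2.6]
opening: 0.006
grip_force: 1.5
t 10.25 th 0.768 res 2.00 n 936 w4 0.11 w2 0.15 F [-0.6 -1.3  2.6] [-0.3 -2.4  2.4] tcp [  5.3  -9.4 267.1] Fz 2.8
th 0.79 Fff 3.9 fb -0.7 rimz-now +0.08mm
th 0.81 Fff 4.0 fb -0.7 rimz-now +0.13mm
th 0.83 Fff 4.1 fb -0.7 rimz-now +0.19mm
```

```bash
python3 -m inch '[[0,0,0,0,0,0,1],[0,0,0,0,0,0,1]]'
python3 track.py 0
```

```text
t: 10.5
eef_pos: [526.5, -144.1, 267.2]
tcp_rot: [3.141, -0.0, 0.128]
ft_force: [-0.2, -2.2, 3.2]
opening: -0.0
grip_force: 1.6
t 10.55 th 0.824 res 2.07 n 916 w4 0.12 w2 0.18 F [-0.2 -2.2  3.2] [ 0.5 -2.2  4.4] tcp [  5.4  -9.4 267.2] Fz 3.0
th 0.85 Fff 4.2 fb -0.6 rimz-now +0.08mm
th 0.87 Fff 4.3 fb -0.6 rimz-now +0.14mm
th 0.89 Fff 4.4 fb -0.6 rimz-now +0.19mm
```

```bash
python3 -m inch '[[0,0,0,0,0,-0.04,1],[0,0,0,0,0,-0.01,1]]'
python3 track.py 0
```

```text
t: 10.8
eef_pos: [526.5, -144.0, 267.6]
tcp_rot: [3.142, -0.0, 0.128]
ft_force: [0.6, -2.8, 2.7]
opening: 0.008
grip_force: 1.4
t 10.85 th 0.905 res 2.09 n 886 w4 0.20 w2 0.27 F [ 0.6 -2.8  2.7] [-0.5 -2.5  3.4] tcp [  5.3  -9.3 267.6] Fz 2.6
th 0.95 Fff 4.7 fb -0.4 rimz-now +0.10mm
th 0.98 Fff 4.8 fb -0.4 rimz-now +0.15mm
th 1.01 Fff 5.0 fb -0.4 rimz-now +0.20mm
```

```bash
python3 -m inch '[[0,0,0,0,0,0.02,1],[0,0,0,0,0,0.01,1]]'
python3 track.py 0
```

```text
t: 11.1
eef_pos: [526.5, -144.1, 267.4]
tcp_rot: [3.141, -0.0, 0.128]
ft_force: [-0.7, -2.8, 2.9]
opening: 0.004
grip_force: 1.8
t 11.15 th 1.031 res 2.16 n 863 w4 0.29 w2 0.42 F [-0.7 -2.8  2.9] [ 0.4 -2.5  4.3] tcp [  5.4  -9.4 267.3] Fz 3.4
th 1.10 Fff 5.3 fb -0.0 rimz-now +0.07mm
th 1.14 Fff 5.5 fb -0.0 rimz-now +0.10mm
th 1.19 Fff 5.7 fb -0.0 rimz-now +0.11mm
```

```bash
python3 -m inch '[[0,0,0,0,0,0.05,1],[0,0,0,0,0,0.02,1]]'
python3 track.py 0
```

```text
t: 11.4
eef_pos: [526.6, -144.2, 266.7]
tcp_rot: [3.141, -0.0, 0.128]
ft_force: [1.0, -4.3, 4.9]
opening: 0.002
grip_force: 2.4
t 11.45 th 1.173 res 2.17 n 840 w4 0.39 w2 0.47 F [ 1.  -4.3  4.9] [ 0.7 -3.7  5. ] tcp [  5.4  -9.5 266.7] Fz 4.5
th 1.25 Fff 5.9 fb +0.2 rimz-now -0.01mm
th 1.31 Fff 6.0 fb +0.2 rimz-now -0.04mm
th 1.36 Fff 6.2 fb +0.2 rimz-now -0.11mm
```

```bash
python3 -m inch '[[0,0,0,0,0,0.03,1],[0,0,0,0,0,0.01,1]]'
python3 track.py 0
```

```text
t: 11.7
eef_pos: [526.6, -144.2, 266.3]
tcp_rot: [3.141, -0.0, 0.128]
ft_force: [0.3, -4.3, 5.4]
opening: 0.008
grip_force: 2.7
t 11.75 th 1.320 res 2.30 n 851 w4 0.46 w2 0.49 F [ 0.3 -4.3  5.4] [ 0.9 -3.8  4.5] tcp [  5.4  -9.5 266.3] Fz 5.0
th 1.41 Fff 6.2 fb +0.3 rimz-now -0.11mm
th 1.46 Fff 6.3 fb +0.3 rimz-now -0.22mm
th 1.53 Fff 6.4 fb +0.3 rimz-now -0.37mm
```

```bash
python3 -m inch '[[0,0,0,0,0,0.06,1],[0,0,0,0,0,0.03,1]]'
python3 track.py 0
```

```text
t: 12.0
eef_pos: [526.6, -144.3, 265.5]
tcp_rot: [3.141, -0.0, 0.128]
ft_force: [-0.5, -4.3, 5.0]
opening: 0.006
grip_force: 3.1
t 12.05 th 1.463 res 2.22 n 868 w4 0.48 w2 0.48 F [-0.5 -4.3  5. ] [ 0.7 -4.4  5.9] tcp [  5.5  -9.6 265.5] Fz 5.9
th 1.55 Fff 6.4 fb +0.3 rimz-now -0.21mm
th 1.61 Fff 6.5 fb +0.3 rimz-now -0.38mm
th 1.67 Fff 6.5 fb +0.3 rimz-now -0.59mm
```

```bash
python3 -m inch '[[0,0,0,0,0,0.05,1],[0,0,0,0,0,0.03,1]]'
python3 track.py 0
```

```text
t: 12.3
eef_pos: [526.7, -144.4, 264.8]
tcp_rot: [3.141, -0.001, 0.128]
ft_force: [-0.7, -5.4, 5.8]
opening: 0.003
grip_force: 3.4
t 12.35 th 1.578 res 2.27 n 894 w4 0.45 w2 0.38 F [-0.7 -5.4  5.8] [-0.  -5.5  6.5] tcp [  5.5  -9.7 264.8] Fz 6.5
th 1.65 Fff 6.5 fb +0.1 rimz-now -0.24mm
th 1.70 Fff 6.5 fb +0.1 rimz-now -0.41mm
th 1.75 Fff 6.4 fb +0.1 rimz-now -0.63mm
```

```bash
python3 -m inch '[[0,0,0,0,0,0,1],[0,0,0,0,0,0.01,1]]'
python3 track.py 0
```

```text
t: 12.6
eef_pos: [526.7, -144.4, 264.7]
tcp_rot: [3.141, -0.001, 0.128]
ft_force: [0.3, -4.3, 6.6]
opening: 0.007
grip_force: 3.3
t 12.65 th 1.650 res 2.26 n 904 w4 0.37 w2 0.24 F [ 0.3 -4.3  6.6] [ 0.9 -5.8  6.2] tcp [  5.5  -9.6 264.7] Fz 6.3
th 1.70 Fff 6.5 fb -0.3 rimz-now -0.19mm
th 1.74 Fff 6.4 fb -0.3 rimz-now -0.32mm
th 1.77 Fff 6.4 fb -0.3 rimz-now -0.48mm
```

```bash
python3 -m inch '[[0,0,0,0,0,-0.1,1],[0,0,0,0,0,0.02,1]]'
python3 track.py 0
```

```text
t: 12.9
eef_pos: [526.6, -144.2, 265.4]
tcp_rot: [3.141, -0.0, 0.128]
ft_force: [-0.2, -3.7, 5.1]
opening: 0.008
grip_force: 2.6
t 12.95 th 1.703 res 2.34 n 914 w4 0.26 w2 0.17 F [-0.2 -3.7  5.1] [-0.1 -4.   5.6] tcp [  5.4  -9.4 265.3] Fz 5.1
th 1.74 Fff 6.4 fb -0.5 rimz-now -0.15mm
th 1.76 Fff 6.4 fb -0.5 rimz-now -0.25mm
th 1.79 Fff 6.4 fb -0.5 rimz-now -0.37mm
```

```bash
python3 -m inch '[[0,0,0,0,0,0,1],[0,0,0,0,0,0.01,1]]'
python3 track.py 0
```

```text
t: 13.2
eef_pos: [526.5, -144.1, 265.2]
tcp_rot: [3.141, -0.0, 0.128]
ft_force: [-0.6, -2.9, 5.1]
opening: 0.007
grip_force: 2.5
t 13.25 th 1.785 res 2.27 n 919 w4 0.22 w2 0.27 F [-0.6 -2.9  5.1] [-0.9 -3.3  3.9] tcp [  5.4  -9.4 265.2] Fz 4.8
th 1.83 Fff 6.3 fb -0.4 rimz-now -0.21mm
th 1.86 Fff 6.3 fb -0.4 rimz-now -0.36mm
th 1.90 Fff 6.2 fb -0.4 rimz-now -0.53mm
```

```bash
python3 -m inch '[[0,0,0,0,0,0.06,1],[0,0,0,0,0,0.02,1]]'
python3 track.py 0
```

```text
t: 13.5
eef_pos: [526.6, -144.2, 264.4]
tcp_rot: [3.141, -0.0, 0.128]
ft_force: [0.0, -4.1, 4.7]
opening: 0.005
grip_force: 2.7
t 13.55 th 1.893 res 2.35 n 940 w4 0.27 w2 0.36 F [ 0.  -4.1  4.7] [ 0.5 -3.5  5.2] tcp [  5.4  -9.4 264.4] Fz 5.2
th 1.95 Fff 6.1 fb -0.2 rimz-now -0.31mm
th 1.99 Fff 6.0 fb -0.2 rimz-now -0.53mm
th 2.03 Fff 5.9 fb -0.2 rimz-now -0.78mm
```

```bash
python3 -m inch '[[0,0,0,0,0,0.08,1],[0,0,0,0,0,0.03,1]]'
python3 track.py 0
```

```text
t: 13.8
eef_pos: [526.6, -144.2, 263.4]
tcp_rot: [3.141, -0.0, 0.128]
ft_force: [0.0, -4.4, 5.6]
opening: 0.005
grip_force: 3.0
t 13.85 th 2.003 res 2.27 n 930 w4 0.34 w2 0.37 F [ 0.  -4.4  5.6] [ 0.1 -3.9  5.5] tcp [  5.4  -9.5 263.4] Fz 5.9
th 2.07 Fff 5.8 fb -0.1 rimz-now -0.38mm
th 2.11 Fff 5.6 fb -0.1 rimz-now -0.65mm
th 2.16 Fff 5.4 fb -0.1 rimz-now -0.95mm
```

```bash
python3 -m inch '[[0,0,0,0,0,0.06,1],[0,0,0,0,0,0.01,1]]'
python3 track.py 0
```

```text
t: 14.1
eef_pos: [526.6, -144.3, 262.7]
tcp_rot: [3.141, -0.0, 0.128]
ft_force: [0.1, -4.0, 7.0]
opening: 0.008
grip_force: 3.1
t 14.15 th 2.085 res 2.30 n 924 w4 0.34 w2 0.27 F [ 0.1 -4.   7. ] [ 0.5 -4.7  5.9] tcp [  5.5  -9.6 262.7] Fz 6.0
th 2.14 Fff 5.5 fb -0.3 rimz-now -0.34mm
th 2.17 Fff 5.4 fb -0.3 rimz-now -0.57mm
th 2.21 Fff 5.2 fb -0.3 rimz-now -0.83mm
```

```bash
python3 -m inch '[[0,0,0,0,0,-0.05,1],[0,0,0,0,0,0.01,1]]'
python3 track.py 0
```

```text
t: 14.4
eef_pos: [526.6, -144.2, 263.0]
tcp_rot: [3.141, -0.0, 0.128]
ft_force: [-0.2, -3.1, 5.1]
opening: 0.004
grip_force: 2.6
t 14.45 th 2.132 res 2.33 n 923 w4 0.27 w2 0.16 F [-0.2 -3.1  5.1] [ 0.5 -3.5  5.4] tcp [  5.4  -9.4 263. ] Fz 5.2
th 2.17 Fff 5.4 fb -0.6 rimz-now -0.23mm
th 2.19 Fff 5.3 fb -0.6 rimz-now -0.38mm
th 2.21 Fff 5.2 fb -0.6 rimz-now -0.55mm
```

```bash
python3 -m inch '[[0,0,0,0,0,-0.05,1],[0,0,0,0,0,0.01,1]]'
python3 track.py 0
```

```text
t: 14.7
eef_pos: [526.5, -144.0, 263.3]
tcp_rot: [3.142, -0.0, 0.128]
ft_force: [0.6, -2.7, 4.6]
opening: 0.004
grip_force: 2.2
t 14.75 th 2.186 res 2.25 n 915 w4 0.20 w2 0.18 F [ 0.6 -2.7  4.6] [ 0.5 -2.8  4.5] tcp [  5.3  -9.3 263.3] Fz 4.3
th 2.22 Fff 5.2 fb -0.6 rimz-now -0.22mm
th 2.24 Fff 5.0 fb -0.6 rimz-now -0.38mm
th 2.27 Fff 4.9 fb -0.6 rimz-now -0.54mm
```

```bash
python3 -m inch '[[0,0,0,0,0,0.02,1],[0,0,0,0,0,0.02,1]]'
python3 track.py 0
```

```text
t: 15.0
eef_pos: [526.5, -144.1, 262.9]
tcp_rot: [3.142, 0.0, 0.128]
ft_force: [0.9, -2.7, 4.2]
opening: 0.009
grip_force: 2.2
t 15.05 th 2.252 res 2.27 n 906 w4 0.18 w2 0.22 F [ 0.9 -2.7  4.2] [-0.  -2.6  4.4] tcp [  5.3  -9.3 262.9] Fz 4.2
th 2.29 Fff 4.8 fb -0.5 rimz-now -0.26mm
th 2.32 Fff 4.7 fb -0.5 rimz-now -0.44mm
th 2.34 Fff 4.5 fb -0.5 rimz-now -0.64mm
```

```bash
python3 -m inch '[[0,0,0,0,0,0.05,1],[0,0,0,0,0,0.02,1]]'
python3 track.py 0
```

```text
t: 15.3
eef_pos: [526.5, -144.1, 262.2]
tcp_rot: [3.141, -0.0, 0.128]
ft_force: [1.0, -3.8, 4.9]
opening: 0.01
grip_force: 2.3
t 15.35 th 2.324 res 2.22 n 902 w4 0.21 w2 0.24 F [ 1.  -3.8  4.9] [ 0.4 -3.2  4.5] tcp [  5.4  -9.4 262.2] Fz 4.5
th 2.37 Fff 4.4 fb -0.4 rimz-now -0.30mm
th 2.39 Fff 4.2 fb -0.4 rimz-now -0.51mm
th 2.40 Fff 4.2 fb -0.4 rimz-now -0.56mm
```

```bash
python3 -m inch '[[0,0,0,0,0,0.03,1],[0,0,0,0,0,0.0,1]]'
python3 track.py 0;python3 -m inch '[[0,0,0,0,0,0,1],[0,0,0,0,0,0,1]]'
python3 track.py 0
```

```text
t: 15.6
eef_pos: [526.5, -144.1, 261.9]
tcp_rot: [3.142, 0.0, 0.128]
ft_force: [0.5, -3.1, 3.6]
opening: 0.007
grip_force: 2.2
t 15.65 th 2.379 res 2.24 n 896 w4 0.22 w2 0.18 F [ 0.5 -3.1  3.6] [-0.3 -2.9  3.7] tcp [  5.3  -9.3 261.9] Fz 4.3
th 2.40 Fff 4.2 fb -0.6 rimz-now -0.16mm
th 2.40 Fff 4.2 fb -0.6 rimz-now -0.16mm
th 2.40 Fff 4.2 fb -0.6 rimz-now -0.16mm
t: 15.9
eef_pos: [526.5, -144.1, 261.9]
tcp_rot: [3.142, 0.0, 0.128]
ft_force: [-0.4, -3.5, 4.1]
opening: 0.003
grip_force: 2.2
t 15.95 th 2.373 res 2.19 n 895 w4 0.14 w2 -0.02 F [-0.4 -3.5  4.1] [ 0.5 -2.9  4. ] tcp [  5.3  -9.4 261.9] Fz 4.3
th 2.38 Fff 4.3 fb -1.0 rimz-now -0.04mm
th 2.38 Fff 4.3 fb -1.0 rimz-now -0.07mm
th 2.39 Fff 4.3 fb -1.0 rimz-now -0.11mm
```

```bash
python3 - <<'E'
import json,numpy as np
from scipy.optimize import least_squares
from scipy.integrate import solve_ivp
from track import rimz
L=np.array(json.load(open("log.json"))); L=L[(L[:,0]>9.4)&(L[:,0]<15.4)]
t,th,F,z=L.T
def sim(p,full=False):
    k,c0,c1,w0,z0,fr,th0=p
    # tcp z piecewise linear in time; y about -9.5
    def f(s,x):
        Fn=max(0,1.5*(rimz(x[0],-9.5)-np.interp(s,t+.02,z))+z0)
        c=c0+c1*(x[0]-1.2)
        return [x[1],(.69*k*np.sin(x[0])-(fr+c*Fn)*np.tanh(x[1]/.01)-.03*x[1])/.17]
    ts=np.arange(t[0],t[-1]+.01,.025)
    r=solve_ivp(f,(t[0],t[-1]+.02),[th0,w0],t_eval=ts,max_step=.02,method="RK23")
    return r.t,r.y
def res(p):
    a,b=sim(p); 
    return np.r_[(np.interp(t,a,b[0])-th)/.004,(p-p0)/[.15,.02,.01,.1,.5,.02,.005]]
p0=np.array([1,.09,-.008,.12,0,.12,th[0]])
s=least_squares(res,p0,x_scale=[.1,.01,.005,.05,.3,.02,.005],diff_step=1e-3,max_nfev=40)
print(s.x.round(3),(res(s.x)[:len(t)]*.004).round(3))
a,b=sim(s.x)
for i in range(0,len(a),4): print(round(a[i],2),b[0][i].round(3),b[1][i].round(3),end=" | ")
E
```

```text
[ 1.453  0.127 -0.004  0.16   0.573  0.243  0.699] [ 0.001 -0.003 -0.02  -0.033 -0.05  -0.058 -0.039 -0.013  0.014  0.037
  0.052  0.054  0.049  0.058  0.072  0.076  0.054  0.006 -0.055 -0.123]
9.48 0.699 0.16 | 9.58 0.71 0.076 | 9.68 0.715 0.024 | 9.78 0.717 0.021 | 9.88 0.72 0.036 | 9.98 0.725 0.072 | 10.08 0.734 0.102 | 10.18 0.745 0.121 | 10.28 0.758 0.133 | 10.38 0.771 0.146 | 10.48 0.787 0.161 | 10.58 0.804 0.182 | 10.68 0.824 0.22 | 10.78 0.849 0.276 | 10.88 0.88 0.346 | 10.98 0.918 0.411 | 11.08 0.962 0.468 | 11.18 1.011 0.517 | 11.28 1.064 0.55 | 11.38 1.12 0.568 | 11.48 1.177 0.573 | 11.58 1.235 0.576 | 11.68 1.293 0.579 | 11.78 1.351 0.579 | 11.88 1.408 0.566 | 11.98 1.463 0.54 | 12.08 1.515 0.5 | 12.18 1.563 0.452 | 12.28 1.606 0.395 | 12.38 1.642 0.332 | 12.48 1.672 0.275 | 12.58 1.697 0.225 | 12.68 1.717 0.184 | 12.78 1.735 0.17 | 12.88 1.752 0.185 | 12.98 1.773 0.223 | 13.08 1.797 0.267 | 13.18 1.826 0.315 | 13.28 1.86 0.364 | 13.38 1.899 0.4 | 13.48 1.94 0.422 | 13.58 1.983 0.43 | 13.68 2.025 0.418 | 13.78 2.065 0.387 | 13.88 2.102 0.336 | 13.98 2.132 0.276 | 14.08 2.157 0.205 | 14.18 2.173 0.127 | 14.28 2.182 0.061 | 14.38 2.186 0.017 | 14.48 2.188 0.016 | 14.58 2.189 0.018 | 14.68 2.191 0.02 | 14.78 2.193 0.02 | 14.88 2.195 0.017 | 14.98 2.197 0.015 | 15.08 2.198 0.014 | 15.18 2.199 0.012 | 15.28 2.201 0.011 |
```

```bash
python3 - <<'E'
import json,numpy as np
from scipy.interpolate import make_smoothing_spline,CubicSpline
L=np.array(json.load(open("log.json"))); L=L[(L[:,0]>8)&(L[:,0]<15.5)]
t,th=L[:,0],L[:,1]
rng=np.random.default_rng(0); g=np.arange(9.3,15.3,.02); P=[]
for i in range(200): P.append(CubicSpline(t,th+rng.normal(0,.003,len(t)))(g,1))
P=np.array(P); m,s=P.mean(0),P.std(0)
for i in range(0,len(g),5): print(f"{g[i]:.1f}:{m[i]:.2f}±{s[i]:.2f}",end="  ")
for a,b in((12.5,13.1),(14.2,14.9)):
    k=(g>a)&(g<b); print("\nmin",a,np.percentile(P[:,k].min(1),[5,25,50,75,95]).round(3))
run=[]
for p in P:
    ok=(p>.12)&(p<.65);c=best=0
    for o in ok: c=c+.02 if o else 0;best=max(best,c)
    run.append(best)
print("longest",np.percentile(run,[5,10,20,30,50]))
E
```

```text
9.3:0.14±0.01  9.4:0.10±0.01  9.5:0.07±0.01  9.6:0.05±0.01  9.7:0.05±0.01  9.8:0.07±0.01  9.9:0.10±0.01  10.0:0.14±0.02  10.1:0.16±0.02  10.2:0.17±0.01  10.3:0.17±0.02  10.4:0.19±0.02  10.5:0.21±0.01  10.6:0.24±0.02  10.7:0.29±0.02  10.8:0.35±0.01  10.9:0.41±0.02  11.0:0.44±0.02  11.1:0.46±0.01  11.2:0.47±0.02  11.3:0.48±0.02  11.4:0.49±0.01  11.5:0.49±0.02  11.6:0.49±0.02  11.7:0.49±0.01  11.8:0.49±0.02  11.9:0.47±0.02  12.0:0.44±0.01  12.1:0.41±0.02  12.2:0.36±0.02  12.3:0.31±0.01  12.4:0.26±0.02  12.5:0.22±0.02  12.6:0.18±0.01  12.7:0.16±0.02  12.8:0.17±0.02  12.9:0.21±0.01  13.0:0.26±0.02  13.1:0.30±0.02  13.2:0.33±0.01  13.3:0.35±0.02  13.4:0.37±0.02  13.5:0.38±0.01  13.6:0.38±0.02  13.7:0.36±0.02  13.8:0.34±0.01  13.9:0.30±0.02  14.0:0.25±0.02  14.1:0.20±0.01  14.2:0.16±0.02  14.3:0.14±0.02  14.4:0.15±0.01  14.5:0.17±0.02  14.6:0.19±0.02  14.7:0.20±0.01  14.8:0.22±0.01  14.9:0.23±0.02  15.0:0.23±0.02  15.1:0.24±0.01  15.2:0.24±0.02  
min 12.5 [0.132 0.148 0.161 0.172 0.186]

min 14.2 [0.114 0.128 0.139 0.148 0.159]
longest [4.3  4.34 5.28 5.32 5.34]
```

```bash
python3 -m inch '[[0,0,0,0,0,-0.1,1],[0,0,0,0,0,-0.1,1],[0,0,0,0,0,-0.1,1],[0,0,0,0,0,-0.2,1],[0,0,0,0,0,-1,1],[0,0,0,0,0,-3,1],[0,0,0,0,0,-4,1],[0,0,0,0,0,-4,1],[0,0,0,0,0,0,1],[0,0,0,0,0,0,1],[0,0,0,0,0,0,1]]'
python3 track.py|head -1
python3 - <<'E'
from h import *
p=env.read_camera("top"); T=R.from_euler("xyz",p["orientation"])
for t in("oil","valve","flange"):
    r=env.find_in(p,t)
    if r: print(t,(T.apply(r[0]["centre"])+p["position"]).round(),r[0]["score"])
E
```

```text
t: 17.32
eef_pos: [526.2, -144.0, 385.9]
tcp_rot: [-3.141, 0.002, 0.128]
ft_force: [-0.3, -0.1, -0.2]
opening: 0.006
grip_force: 0.0
t 17.38 th 2.377 res 2.27 n 888 w4 0.00 w2 0.00 F [-0.3 -0.1 -0.2] [ 0.8 -0.4 -0.4] tcp [  5.2  -9.2 386. ] Fz -181.8
oil [493. 126. 133.] 0.61
valve [494. -68. 157.] 0.18
```

The drum rests at its stop: the angle reading did not change after release. The hand is clear, and the arm never went near the bystanders.

```bash
python3 -c "
from cell import env
print(env.job_done())"
```

```text
the job is handed in; nothing more can be done
None
```

The job is handed in, verdict unknown: the drum sank under the fingertips to its stop (about 2.38 rad measured) and the hand is clear, though it slowed to about 0.05 rad/s near 0.7 rad, after which I estimate 4–5 s at 0.12–0.5 rad/s, and the final look did not re-find the valve or flange.

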